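Set up the bolt length fixture

TASK

Set up the bolt length fixture: lower the V-grooved cradle into the fixture's keyed pocket, its tongue in the slot, so that it sits square, flat and fully home, and then plug the end stop upright into the square socket until its shoulder rests on the fixture. Lower both parts into place rather than dropping them, and leave the flange nuts and the inspection mirror where they are.

Things in the scene. Friction and masses are not known exactly. Their poses are not given: they have to be found in the camera images.
- fixture: grey steel block fixed to the bench, 224 (x) x 100 (y) x 34 mm high. Origin: centre of its underside, z up. In its top, to +x, a pocket 12 mm deep: rectangle 98.5 (x) x 50.5 mm (y), its +x side opening midway into a slot 23 mm long (x), 28 mm wide (y), for the cradle's tongue; to -x, a square socket. Rectangle and socket have 3 mm chamfered mouths.
- pocket (a point): centre of the floor of the pocket's rectangle, 18 mm to +x of the fixture's centre, 22 mm above the bench; axes as the fixture's. The seated cradle's origin comes here, its x along the fixture's x.
- socket (a point): centre of the square socket's mouth, level with the fixture's top (34 mm above the bench), 82 mm to -x of the fixture's centre; axes as the fixture's. Hole 34 x 34 mm, sides parallel to the fixture's, 26 mm deep. With both parts home, 32 mm lie between the stop's head and the cradle; the head's two y sides are free.
- cradle: loose aluminium V-block, 0.4 to 0.6 kg: block 96 (x) x 48 (y) x 44 mm high, flat parallel sides, V groove 28 mm wide, 14 mm deep along its top; on its +x end a low tongue 20 mm long, 24 wide, 12 high. Starts upright on the bench. Origin: centre of the block's underside (without tongue), z up. Seated, the tongue is flush with the fixture's top and the block stands 32 mm proud.
- stop: loose aluminium end stop, 0.24 to 0.36 kg, 80 mm high: square shank 32 x 32 mm, 24 mm long, under a square head 40 x 40 mm, 56 mm high, sides parallel; the 4 mm step is the shoulder. Starts upright on its shank's end on the bench. Origin: centre of the shank's bottom, z up, x and y square to its sides; fits any of four ways round. Home, its origin is 24 mm below the socket's mouth.
- nut_a: black flange nut, a bystander: round flange 60 mm across, hexagon 42 mm across flats, 34 mm high, standing on its flange; origin at the centre of its underside
- nut_b: black flange nut, a bystander: round flange 60 mm across, hexagon 42 mm across flats, 34 mm high, standing on its flange; origin at the centre of its underside
- nut_c: black flange nut, a bystander: round flange 60 mm across, hexagon 42 mm across flats, 34 mm high, standing on its flange; origin at the centre of its underside
- mirror: inspection mirror lying flat, a bystander: chrome disc 56 mm across and 8 mm thick, on a thin rod with a black handle, about 200 mm long overall along its y, disc to +y; origin at the middle of its length, on the bench

How it is judged:
By the outcome, as a careful person would: the job done as asked, in the order asked, and still so for the second after the job is handed in, with the robot touching nothing.
It also fails if it takes over 67 s, if anything falls off the work surface, if the arm or the gripper's body presses on something with over 40 N, if the wrist force passes 120 N, or if a joint passes its speed limit or range.

ROBOT

A 6-joint arm with a two-finger parallel gripper is mounted at the origin on the work surface. World frame = base frame: x ahead of the robot, y to its left, z up, the work surface at z = 0. Lengths are in m, angles in rad, forces in N, time in s.
With the tool pointing down it reaches from about 0.25 to 0.725 m from the base axis. Payload 4 kg.
Tool frame: the origin (TCP) lies on the centre line of the jaws, within the pads' length; the fingertips stand 22 mm ahead of it and the grasp point (between the pads) lies 3 mm ahead of it; z points along the fingers, y is the line along which they close (so a half turn about z gives the same grasp; the last joint's range is limited). The gripper opens to 85 mm and grips with 20 to 120 N. Pads are 22 mm wide; open, the fingers measure 114 mm over their backs; the gripper's body (76 mm by 85 mm) begins 54 mm behind the grasp point. The pads swing forward as they close: fully open they stand 13 mm farther back than shut.
Start: joints at [1.334, 0.241, 0.005, 1.335, 0, 1.571], TCP at [0.117, 0.486, 0.253] pointing down, gripper open.
Joint ranges: [-2.72, 2.72], [-1.05, 1.87], [-1.09, 1.28], [-1.99, 2.15], [-1.42, 1.44], [-3.14, 3.14]. Speed limits (rad/s): [2.79, 2.79, 3.14, 3.14, 3.14, 3.14].

INTERFACE

Orientations are given as a unit quaternion [x, y, z, w].
In Python, from workcell import bot gives the robot as it stands.
- The arm moves only by the shell command python3 -m inch 'ROWS'. ROWS is JSON, one flat list of numbers, 7 for each row, row after row: the shift along the world's x, y, z in mm, then the turn, a rotation vector about the world's x, y, z in rad, then the opening in per cent of the stroke, from 0 (shut) to 100 (fully open). A call has 1 to 8 rows; each row is the pose to reach, as a shift and turn from the pose commanded when the call began; what a row does not reach only later rows make up. A row lasts 1/12 s, in which the tool goes at most 41.7 mm and 7.16 degrees, less where a joint would pass 70% of its speed; a pose out of reach is approached as far as the arm can. A call with a gripper value outside its range is refused whole. The fingers move at their own pace and stop on an object; the grip force is fixed at half the most. Time passes only in rows, so rows that repeat a pose let the fingers close. It gives the time, the measured TCP pose, the force, the opening and the grip force at its end, in the units of the state.
- bot.get_obs(): the state, without advancing time (a new reading comes with each control period).
- bot.camera(name): name is "side" or "top"; returns the picture (420x560x3 uint8, blue, green, red); there is no depth.
- bot.camera_info(name): a dict with "intrinsics" (3x3 intrinsics, pixels), "distortion" ([k1, k2, p1, p2, k3] as OpenCV has them; the pictures are not rectified), "camera_from_world" (4x4, takes a point from world to camera coordinates). Camera axes: x right, y down, z forward; pixel columns grow to the right and rows downward; lengths in m; the calibration is good to about 2 mm. A picture is of the moment at which its call begins. camera_info takes no time and is no camera call.
- bot.job_done(): hands the job in; it is judged then, once.
Trained networks look in the newest picture that a camera, given by its name, has taken for a name from the list of things; names that differ only in an ending like _2 or _b are one class to them, and where a whole thing is asked for, a point or a joint stands for the part that bears it (a point fixed in the world has none). Each returns a list of dicts, best first, with "confidence" (0 to 1); they miss things now and then, are a little off and sometimes report something else, mostly with a low value. They report only what shows in the picture. A call takes as long as a camera call.
- bot.silhouettes(camera, target): "mask" (420x560 bool, what is visible of it) and "uv" ([column, row] in pixels, amid what is visible of it).
- bot.spot_point(camera, target): "uv" ([column, row] in pixels: a listed point, or the origin of a listed thing).
The state is a dict: "clock": time; "joint_pos": joint angles; "joint_vel": joint speeds; "tau": joint torques, N m; "eef_pos": TCP position; "tool_rot": TCP orientation; "ft_force": force on the tool from outside, world axes, zero at the start; "ft_torque": the same for the moment, N m; "grip_width": finger opening in m; "grasp_force": force on a finger pad.
Only numpy, scipy, OpenCV 4.12 (cv2) and the standard library are available. Lean on these libraries where they do the work, as an engineer would, in place of code of your own. Each camera call takes 0.05 s, during which the arm holds its last target. There are 200 camera calls.

## Working session

There is one attempt and no reset: what is moved stays moved. The work goes in short steps, Python scripts to look and compute and a shell command to move; the robot and the scene stay as the last step left them, time stands still between calls to the robot, and variables do not carry over. Pictures are saved under pics/ and viewed, at most 10 in all, crops included, and the job is handed in when it is done.

```bash
mkdir -p pics; ls
cat > h.py <<'E'
import numpy as np, cv2
from workcell import bot
def ray(cam,uv):
    i=bot.camera_info(cam);K=np.array(i["intrinsics"]);D=np.array(i["distortion"]);T=np.array(i["camera_from_world"])
    p=cv2.undistortPoints(np.array(uv,float).reshape(-1,1,2),K,D).reshape(-1,2)
    R=T[:3,:3];c=-R.T@T[:3,3]
    return c,np.c_[p,np.ones(len(p))]@R
def onz(cam,uv,z):
    c,d=ray(cam,uv);return c+d*((z-c[2])/d[:,2])[:,None]
def proj(cam,P):
    i=bot.camera_info(cam);T=np.array(i["camera_from_world"])
    return cv2.projectPoints(np.array(P,float).reshape(-1,1,3),cv2.Rodrigues(T[:3,:3])[0],T[:3,3],np.array(i["intrinsics"]),np.array(i["distortion"]))[0].reshape(-1,2)
E
python3 - <<'E'
from h import *
np.set_printoptions(precision=4,suppress=True)
for c in("top","side"):
    cv2.imwrite(f"pics/{c}0.png",bot.camera(c))
    T=np.array(bot.camera_info(c)["camera_from_world"]);print(c,-T[:3,:3].T@T[:3,3],T[2,:3])
    for t,z in(("fixture",0),("pocket",.022),("socket",.034),("cradle",0),("stop",0),("nut_a",0),("mirror",0)):
        for r in bot.spot_point(c,t)[:4]:print(c,t,round(r["confidence"],2),r["uv"],onz(c,r["uv"],z)[0][:2])
print(bot.get_obs())
E
```

```text
pics
top [ 0.5043 -0.0102  1.0472] [ 0.102   0.0147 -0.9947]
top fixture 0.78 [275.9, 218.0] [0.5801 0.0183]
top pocket 0.8 [272.3, 227.3] [0.5537 0.0275]
top cradle 0.95 [156.4, 269.7] [0.4405 0.3484]
top stop 0.73 [279.1, 192.2] [0.6514 0.0089]
top stop 0.62 [399.1, 250.5] [ 0.4874 -0.3175]
top nut_a 0.87 [366.3, 177.7] [ 0.6895 -0.2334]
top nut_a 0.84 [185.3, 172.3] [0.7109 0.2715]
top nut_a 0.57 [406.1, 177.1] [ 0.6903 -0.3454]
top mirror 0.72 [268.1, 150.7] [0.7689 0.0387]
side [0.5587 1.1159 0.9359] [ 0.0253 -0.7942 -0.6072]
side fixture 0.67 [284.3, 235.2] [0.5761 0.0219]
side pocket 0.62 [289.4, 228.9] [0.5628 0.0208]
side socket 0.95 [258.3, 216.8] [ 0.6491 -0.0116]
side socket 0.75 [292.3, 228.2] [0.5551 0.0318]
side cradle 0.74 [336.9, 325.1] [0.4473 0.3266]
side stop 0.75 [320.7, 167.0] [ 0.4696 -0.3235]
side nut_a 0.79 [256.7, 164.3] [ 0.6773 -0.3267]
side nut_a 0.69 [245.3, 181.2] [ 0.7055 -0.2285]
side nut_a 0.66 [220.7, 302.3] [0.7175 0.2726]
side mirror 0.59 [212.1, 240.7] [0.7686 0.0556]
{'clock': 0.8, 'joint_pos': array([1.334 , 0.2406, 0.005 , 1.3352, 0.    , 1.5708]), 'joint_vel': array([ 0.0007,  0.    , -0.0012,  0.0005,  0.0005,  0.0005]), 'tau': array([ -0.0002, -37.2152,  25.2678,   0.0008,   0.    ,   0.    ]), 'eef_pos': array([0.1173, 0.4861, 0.2533]), 'tool_rot': array([ 0.1181,  0.993 ,  0.    , -0.    ]), 'ft_force': array([ 0.0424, -0.2622,  0.0779]), 'ft_torque': array([-0.0221,  0.0198, -0.0224]), 'grasp_force': 0.0, 'grip_width': 0.08520336400274191}
```

Run:
```python
import cv2
t=cv2.imread("pics/top0.png");s=cv2.imread("pics/side0.png")
cv2.imwrite("pics/t1.png",cv2.resize(t[120:330,120:440],(800,525),interpolation=cv2.INTER_CUBIC))
cv2.imwrite("pics/s1.png",cv2.resize(s[140:380,180:420],(600,600),interpolation=cv2.INTER_CUBIC))
```

```text
(no output)
```

View pics/t1.png

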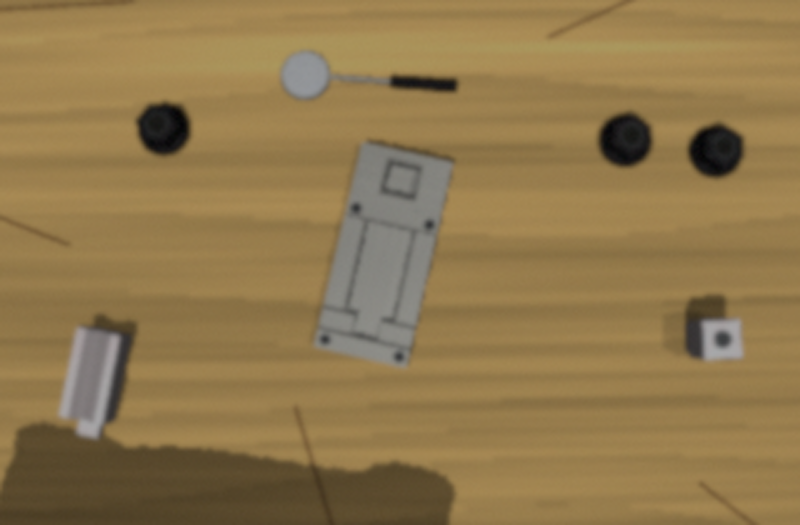

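View pics/s1.png

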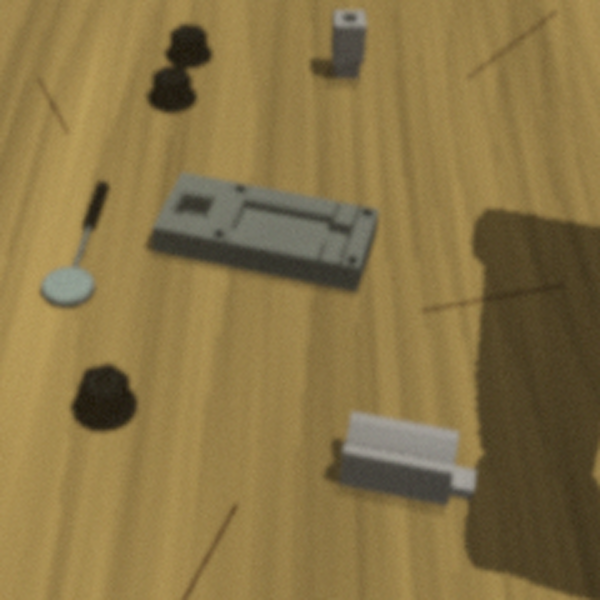

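The pictures show the fixture with its socket at the far end (top crop 400,180) and its slot facing the robot (370,330). The cradle stands left with its tongue toward the robot (90,430), and the stop stands right (720,340). I'll fit model silhouettes to the masks.

```bash
cat >> h.py <<'E'
from scipy.optimize import minimize
def box(x0,x1,y0,y1,z0,z1):return np.array([[x,y,z] for x in(x0,x1) for y in(y0,y1) for z in(z0,z1)])/1000
PARTS=dict(fixture=[box(-112,112,-50,50,0,34)],cradle=[box(-48,48,-24,24,0,44),box(48,68,-12,12,0,12)],stop=[box(-16,16,-16,16,0,24),box(-20,20,-20,20,24,80)])
S=4
def place(P,q,z=0):
    c,s=np.cos(q[2]),np.sin(q[2]);return P@np.array([[c,s,0],[-s,c,0],[0,0,1]])+[q[0],q[1],z]
def render(cam,name,q,z=0):
    m=np.zeros((420*S,560*S),np.uint8)
    for P in PARTS[name]:
        h=cv2.convexHull(((proj(cam,place(P,q,z))+.5)*S-.5).astype(np.float32))
        cv2.fillConvexPoly(m,np.round(h*16).astype(np.int32),255,shift=4)
    return cv2.resize(m,(560,420),interpolation=cv2.INTER_AREA)/255.
def fit(cams,name,q0,z=0):
    ms={}
    for c in cams:
        r=bot.silhouettes(c,name)
        u=proj(c,[[q0[0],q0[1],z+.03]])[0]
        r=[a for a in r if np.hypot(*(np.array(a["uv"])-u))<30]
        if r: ms[c]=cv2.GaussianBlur(r[0]["mask"].astype(float),(0,0),1)
    def f(v):
        q=np.array([v[0],v[1],v[2]*10])
        return sum(((cv2.GaussianBlur(render(c,name,q,z),(0,0),1)-m)**2).sum() for c,m in ms.items())
    v0=np.array([q0[0],q0[1],q0[2]/10]);best=None
    for k in range(2):
        r=minimize(f,v0,method="Nelder-Mead",options=dict(initial_simplex=[v0,v0+[.012,0,0],v0+[0,.012,0],v0+[0,0,.02]],xatol=1e-4,fatol=.05));v0=r.x
    return np.array([v0[0],v0[1],v0[2]*10]),r.fun,list(ms)
E
python3 - <<'E'
from h import *
np.set_printoptions(precision=4,suppress=True)
for c in("top","side"):bot.camera(c)
for n,q in(("fixture",(.575,.02,2.9)),("cradle",(.443,.335,2.9)),("stop",(.475,-.32,0))):
    for cs in(("top",),("side",),("top","side")):
        print(n,*fit(cs,n,q))
E
```

```text
fixture [0.569  0.0248 2.9063] 3.354576807411533 ['top']
fixture [0.5711 0.0251 2.9043] 4.219792793316627 ['side']
fixture [0.5702 0.0247 2.9062] 13.96358116167141 ['top', 'side']
cradle [0.4424 0.3372 2.9456] 3.9049885678646454 ['top']
cradle [0.4439 0.3368 2.9291] 8.156694935131021 ['side']
cradle [0.4434 0.3368 2.9343] 14.752402703367183 ['top', 'side']
stop [ 0.4773 -0.3176  0.0731] 4.280780951974025 ['top']
stop [ 0.4783 -0.3187 -0.0405] 5.495417699855894 ['side']
stop [ 0.4775 -0.3177 -0.0144] 12.177782964139729 ['top', 'side']
```

```bash
python3 -m inch '[326,-149,-103,0,0,0.03,100,326,-149,-103,0,0,0.03,100,326,-149,-103,0,0,0.03,100,326,-149,-103,0,0,0.03,100,326,-149,-103,0,0,0.03,100,326,-149,-103,0,0,0.03,100,326,-149,-103,0,0,0.03,100,326,-149,-103,0,0,0.03,100]'
```

```text
clock: 2.17
eef_pos: [0.4104, 0.3518, 0.1609]
tool_rot: [0.103, 0.995, 0.0, 0.0]
ft_force: [0.7, 0.8, 0.7]
grip_width: 0.0856
grasp_force: 0.0
```

```bash
python3 -m inch '[33,-15,-11,0,0,0,100,33,-15,-50,0,0,0,100,33,-15,-80,0,0,0,100,33,-15,-80,0,0,0,100,33,-15,-80,0,0,0,100]'
python3 - <<'E'
from h import *
o=bot.get_obs();print(o["joint_pos"],o["eef_pos"],o["tool_rot"],np.arctan2(*o["tool_rot"][1::-1])*2-np.pi/2)
for c in("top","side"):
    im=bot.camera(c);u=proj(c,[[.4434,.3368,.03]])[0].astype(int)
    a=cv2.resize(im[u[1]-50:u[1]+50,max(u[0]-50,0):u[0]+50],(400,400),interpolation=cv2.INTER_CUBIC);b=a if c=="top" else np.hstack([b,a])
cv2.imwrite("pics/g1.png",b)
for c in(("top",),("side",)):print(fit(c,"cradle",(.4434,.3368,2.934)))
E
```

```text
clock: 2.58
eef_pos: [0.4404, 0.3367, 0.0797]
tool_rot: [0.103, 0.995, -0.002, -0.002]
ft_force: [0.6, 0.1, 0.1]
grip_width: 0.0855
grasp_force: 0.0
[ 6.52690225e-01  4.83008105e-01 -1.18673695e-01  9.74264552e-01
  6.45566786e-05  8.59850737e-01] [0.44037868 0.3366739  0.07972351] [ 0.10339488  0.99463705 -0.00174353 -0.00189521] 1.363635648592322
(array([0.44181163, 0.33621055, 2.94846729]), np.float64(318.75781065320075), ['top'])
(array([0.44327781, 0.33831231, 2.95984847]), np.float64(224.20199132747229), ['side'])
```

View pics/g1.png

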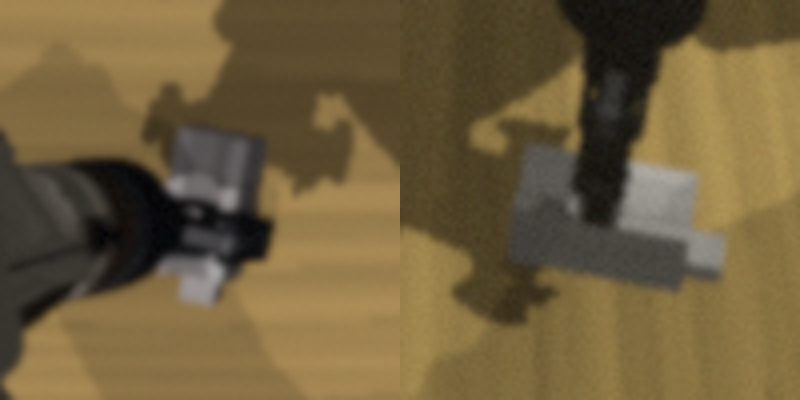

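The fingers straddle the cradle's middle (side crop 600,200) and the angle matches, so I lower and grip.

```bash
python3 -m inch '[2.5,0,-30,0,0,0,100,2.5,0,-42,0,0,0,100,2.5,0,-42,0,0,0,100,2.5,0,-42,0,0,0,0,2.5,0,-42,0,0,0,0,2.5,0,-42,0,0,0,0,2.5,0,-42,0,0,0,0,2.5,0,-42,0,0,0,0]'; python3 -m inch '[0,0,0,0,0,0,0,0,0,0,0,0,0,0,0,0,0,0,0,0,0]'
```

```text
clock: 3.45
eef_pos: [0.4453, 0.3386, 0.0413]
tool_rot: [0.103, 0.995, 0.001, 0.001]
ft_force: [-0.5, -0.4, 5.8]
grip_width: 0.0465
grasp_force: 64.6
clock: 3.7
eef_pos: [0.4452, 0.3386, 0.0413]
tool_rot: [0.103, 0.995, 0.001, 0.001]
ft_force: [-0.8, -1.0, 5.8]
grip_width: 0.0467
grasp_force: 64.6
```

```bash
python3 -m inch '[0,0,40,0,0,0,0,0,0,75,0,0,0,0,20,-55,80,0,0,-0.015,0,34,-93,80,0,0,-0.028,0,47,-131,80,0,0,-0.028,0,60,-169,80,0,0,-0.028,0,73,-207,80,0,0,-0.028,0,86,-245,80,0,0,-0.028,0]'; python3 -m inch '[10,-30,0,0,0,0,0,20,-60,0,0,0,0,0,21,-63,0,0,0,0,0,21,-63,0,0,0,0,0,21,-63,0,0,0,0,0]'
python3 - <<'E'
from h import *
np.set_printoptions(precision=4,suppress=True)
o=bot.get_obs();print(o["eef_pos"],o["tool_rot"],o["ft_force"],np.arctan2(*o["tool_rot"][1::-1])*2)
for c in("top","side"):
    im=bot.camera(c);u=proj(c,[[.5527,.03,.08]])[0].astype(int)
    a=cv2.resize(im[u[1]-50:u[1]+50,u[0]-50:u[0]+50],(400,400),interpolation=cv2.INTER_CUBIC);b=a if c=="top" else np.hstack([b,a])
cv2.imwrite("pics/p1.png",b)
for c in("top","side"):
    for t,z in(("cradle",.08),("pocket",.022)):
        for r in bot.spot_point(c,t)[:2]:print(c,t,r["confidence"],r["uv"],onz(c,r["uv"],z)[0])
E
```

```text
clock: 4.37
eef_pos: [0.5269, 0.1004, 0.1193]
tool_rot: [0.117, 0.993, 0.0, -0.0]
ft_force: [0.2, 0.8, -3.9]
grip_width: 0.047
grasp_force: 64.8
clock: 4.78
eef_pos: [0.5474, 0.0392, 0.1189]
tool_rot: [0.118, 0.993, 0.0, -0.001]
ft_force: [-0.8, -0.8, -5.0]
grip_width: 0.0466
grasp_force: 64.7
[0.5474 0.0392 0.1189] [ 0.1175  0.9931  0.0003 -0.0007] [-0.7681 -0.7735 -5.009 ] 2.906017341575379
top cradle 0.31 [370.6, 177.8] [ 0.675  -0.2275  0.08  ]
top cradle 0.31 [406.0, 175.5] [ 0.6803 -0.3197  0.08  ]
top pocket 0.8 [270.6, 226.6] [0.5556 0.0321 0.022 ]
side cradle 0.79 [297.7, 215.2] [0.5423 0.0333 0.08  ]
side pocket 0.88 [291.5, 230.9] [0.557  0.0288 0.022 ]
```

View pics/p1.png

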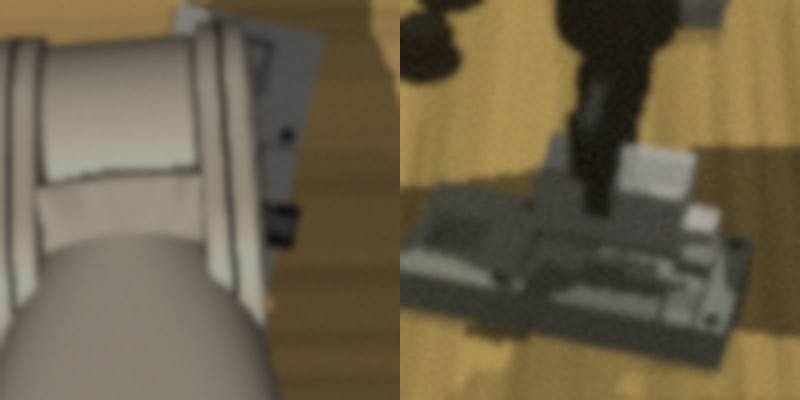

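The cradle hangs level above the pocket. I'll measure it against the fixture in the same side picture, leaving out the columns behind the fingers.

```bash
cat > rel.py <<'E'
from h import *
import sys
np.set_printoptions(precision=4,suppress=True)
def fitx(name,q0,z,excl,cam="side",yaw=None):
    r=bot.silhouettes(cam,name);u=proj(cam,[[q0[0],q0[1],z+.03]])[0]
    r=[a for a in r if np.hypot(*(np.array(a["uv"])-u))<35];m=cv2.GaussianBlur(r[0]["mask"].astype(float),(0,0),1)
    w=np.ones(m.shape)
    if excl: w[:excl[1],excl[0]:excl[2]]=0
    def f(v):return (w*(cv2.GaussianBlur(render(cam,name,(v[0],v[1],yaw),z),(0,0),1)-m)**2).sum()
    v0=np.array(q0[:2])
    for k in range(2):
        s=minimize(f,v0,method="Nelder-Mead",options=dict(initial_simplex=[v0,v0+[.008,0],v0+[0,.008]],xatol=1e-4,fatol=.05));v0=s.x
    return v0,s.fun,r[0]
E
python3 - <<'E'
from rel import *
bot.camera("side");o=bot.get_obs();e=o["eef_pos"]
yaw=2.906
u=proj("side",[[e[0],e[1],e[2]-.02]])[0];print(u)
v,f,r=fitx("cradle",(e[0],e[1]),e[2]-.0413,(int(u[0]-13),int(u[1]+14),int(u[0]+10)),yaw=yaw)
print("cradle",v,f,"tcp",e)
im=bot.camera("side");g=cv2.Canny((render("side","cradle",(*v,yaw),e[2]-.0413)*255).astype(np.uint8),50,150)>0
F=(.5706,.0249,2.906)
g|=cv2.Canny((render("side","fixture",F)*255).astype(np.uint8),50,150)>0
pk=place(box(-31.25,67.25,-25.25,25.25,34,34),F);sk=place(box(-99,-65,-17,17,34,34),F)
im=cv2.resize(im[160:290,210:370],None,fx=5,fy=4.6,interpolation=cv2.INTER_CUBIC)
for P in(pk[::2],sk[::2]):
    for p in (proj("side",P)-[210,160]+.5)*[5,4.6]: cv2.circle(im,tuple(p.astype(int)),3,(0,0,255),-1)
for y,x in np.argwhere(g):cv2.circle(im,(int((x-209.5)*5),int((y-159.5)*4.6)),1,(0,255,0),-1)
cv2.imwrite("pics/ov1.png",im)
c,s=np.cos(yaw),np.sin(yaw);d=np.array(F[:2])+.018*np.array([c,s])-v
print("needed shift mm",d*1000,"in fixture axes",d@[c,s]*1000,d@[-s,c]*1000,"tcp-cradle fixture axes",(e[:2]-v)@[c,s],(e[:2]-v)@[-s,c])
E
```

```text
[295.8179 210.921 ]
cradle [0.5478 0.0401] 16.338436199699714 tcp [0.5478 0.0402 0.1193]
needed shift mm [  5.2884 -11.0331] in fixture axes -7.717632501396047 9.49394920446373 tcp-cradle fixture axes 5.138717516090812e-05 -4.423511883560888e-05
```

View pics/ov1.png

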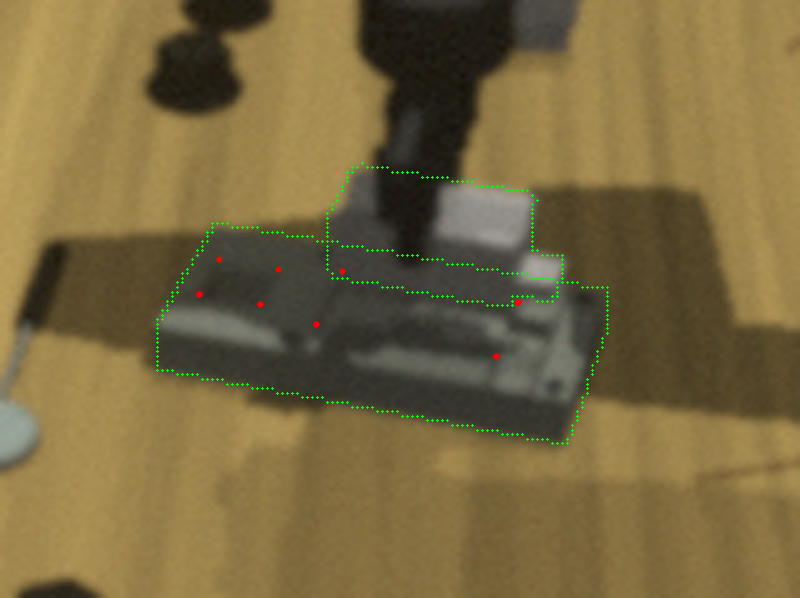

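The overlay fits: the cradle is centred on the TCP, so the pocket needs TCP ≈ (553.3, 29.2).

```bash
python3 -m inch '[5.5,-11,0,0,0,0,0,5.5,-11,-20,0,0,0,0,5.5,-11,-36,0,0,0,0,5.5,-11,-36,0,0,0,0,5.5,-11,-36,0,0,0,0,5.5,-11,-36,0,0,0,0]'
python3 - <<'E'
from rel import *
bot.camera("side");o=bot.get_obs();e=o["eef_pos"];yaw=2.906
u=proj("side",[[e[0],e[1],e[2]-.02]])[0]
v,f,r=fitx("cradle",(e[0],e[1]),e[2]-.0413,(int(u[0]-13),int(u[1]+14),int(u[0]+10)),yaw=yaw)
print("cradle",v,f,"tcp",e,np.arctan2(*o["tool_rot"][1::-1])*2)
E
```

```text
clock: 5.73
eef_pos: [0.5541, 0.0279, 0.0839]
tool_rot: [0.117, 0.993, 0.0, 0.0]
ft_force: [-1.2, 0.9, -3.9]
grip_width: 0.047
grasp_force: 64.6
cradle [0.5531 0.0287] 2.845456148208806 tcp [0.5545 0.028  0.0843] 2.906635935157355
```

```bash
python3 -m inch '[0,0.5,-4,0,0,0,0,0,0.5,-7,0,0,0,0,0,0.5,-10,0,0,0,0,0,0.5,-12,0,0,0,0,0,0.5,-12,0,0,0,0]'
```

```text
clock: 6.25
eef_pos: [0.5533, 0.0287, 0.0707]
tool_rot: [0.117, 0.993, -0.0, -0.0]
ft_force: [1.4, 0.3, -4.5]
grip_width: 0.0471
grasp_force: 64.7
```

```bash
python3 -m inch '[0,0,-2,0,0,0,0,0,0,-4,0,0,0,0,0,0,-6,0,0,0,0,0,0,-8,0,0,0,0,0,0,-8,0,0,0,0]'
```

```text
clock: 6.67
eef_pos: [0.5535, 0.0287, 0.0634]
tool_rot: [0.117, 0.993, 0.0, 0.0]
ft_force: [-0.4, 0.7, -2.7]
grip_width: 0.0469
grasp_force: 64.8
```

```bash
python3 -m inch '[0,0,-1,0,0,0,0,0,0,-2,0,0,0,0,0,0,-3,0,0,0,0,0,0,-3,0,0,0,0]'
```

```text
clock: 7.0
eef_pos: [0.5535, 0.0287, 0.0633]
tool_rot: [0.117, 0.993, 0.0, 0.001]
ft_force: [-8.5, -0.9, 16.2]
grip_width: 0.0466
grasp_force: 67.2
```

```bash
python3 -m inch '[0,0,2,0,0,0,0,0,0,2,0,0,0,0,0,0,2,0,0,0,100,0,0,2,0,0,0,100,0,0,2,0,0,0,100,0,0,2,0,0,0,100,0,0,2,0,0,0,100]'; python3 -m inch '[0,0,30,0,0,0,100,0,0,70,0,0,0,100,-10,-40,90,0,0,0.03,100,-20,-80,90,0,0,0.06,100,-30,-120,90,0,0,0.1,100,-40,-160,90,0,0,0.14,100,-50,-200,90,0,0,0.18,100,-60,-240,90,0,0,0.22,100]'
python3 - <<'E'
from rel import *
im=bot.camera("side");print(bot.get_obs()["eef_pos"])
print(fitx("cradle",(.5533,.029),.022,None,yaw=2.906)[:2],fit(("side",),"cradle",(.5533,.029,2.906),.022))
t=bot.camera("top")
for c in(("top",),("top","side")):print(fit(c,"cradle",(.5533,.029,2.906),.022))
for c in(("top",),("side",)):print(fit(c,"stop",(.4775,-.318,0)))
cv2.imwrite("pics/seat.png",np.hstack([cv2.resize(im[185:285,230:330],(400,400),interpolation=cv2.INTER_CUBIC),cv2.resize(t[170:270,220:320],(400,400),interpolation=cv2.INTER_CUBIC)]))
E
```

```text
clock: 7.58
eef_pos: [0.5536, 0.0287, 0.062]
tool_rot: [0.117, 0.993, 0.0, -0.0]
ft_force: [-0.5, -0.2, 0.3]
grip_width: 0.085
grasp_force: 0.0
clock: 8.25
eef_pos: [0.4932, -0.2115, 0.1524]
tool_rot: [0.006, 1.0, -0.0, 0.0]
ft_force: [1.1, -0.3, 0.1]
grip_width: 0.0851
grasp_force: 0.0
[ 0.4913 -0.219   0.1524]
(array([0.5528, 0.0233]), np.float64(49.450797037506256)) (array([0.5529, 0.0231, 2.9154]), np.float64(48.60769295868627), ['side'])
(array([0.5516, 0.0291, 2.9073]), np.float64(4.310776629325761), ['top'])
(array([0.5526, 0.0281, 2.9165]), np.float64(75.86988226901505), ['top', 'side'])
(array([ 0.4775, -0.318 ,  0.    ]), np.float64(0.0), [])
(array([ 0.4753, -0.3129, -0.045 ]), np.float64(75.16826823345987), ['side'])
```

View pics/seat.png

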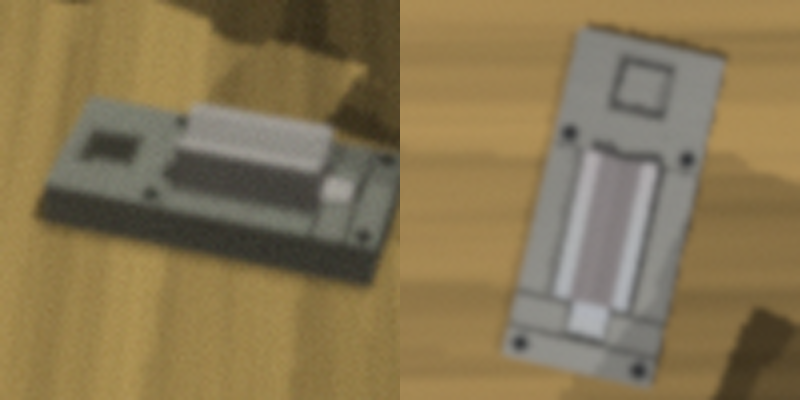

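The cradle is in its pocket, square with its tongue in the slot (top fit within 0.1 mm of the pocket; right crop 600,230). Next is the stop.

```bash
python3 -m inch '[-5,-40,0,0,0,0,100,-10,-75,-10,0,0,0,100,-14,-98,-30,0,0,0,100,-14,-98,-40,0,0,0,100,-14,-98,-40,0,0,0,100,-14,-98,-40,0,0,0,100]'
python3 - <<'E'
from h import *
o=bot.get_obs();print(o["joint_pos"],o["eef_pos"],np.arctan2(*o["tool_rot"][1::-1])*2-np.pi/2)
E
```

```text
clock: 9.2
eef_pos: [0.4796, -0.3061, 0.1114]
tool_rot: [0.007, 1.0, 0.001, -0.001]
ft_force: [0.6, -0.7, -0.5]
grip_width: 0.0854
grasp_force: 0.0
[-5.68337281e-01  4.74054764e-01 -3.93593386e-02  1.06018116e+00
  5.23596969e-04 -5.54968069e-01] [ 0.47961856 -0.30612162  0.11143358] 1.5574263816286642
```

```bash
python3 -m inch '[-1.5,-12,0,0,0,0,100,-1.5,-12,-25,0,0,0,100,-1.5,-12,-49,0,0,0,100,-1.5,-12,-49,0,0,0,100,-1.5,-12,-49,0,0,0,0,-1.5,-12,-49,0,0,0,0,-1.5,-12,-49,0,0,0,0,-1.5,-12,-49,0,0,0,0]'; python3 -m inch '[0,0,0,0,0,0,0,0,0,0,0,0,0,0,0,0,0,0,0,0,0,0,0,0,0,0,0,0]'
```

```text
clock: 9.87
eef_pos: [0.4797, -0.3202, 0.0652]
tool_rot: [0.007, 1.0, -0.001, 0.002]
ft_force: [-1.9, 1.6, 15.4]
grip_width: 0.0392
grasp_force: 62.5
clock: 10.2
eef_pos: [0.4796, -0.3203, 0.0652]
tool_rot: [0.007, 1.0, -0.001, 0.002]
ft_force: [-0.2, 2.5, 6.6]
grip_width: 0.0394
grasp_force: 60.6
```

```bash
python3 -m inch '[0,0,30,0,0,0,0,0,0,60,0,0,0,0,17,33,70,0,0,-0.04,0,34,66,70,0,0,-0.08,0,51,99,70,0,0,-0.12,0,68,132,70,0,0,-0.16,0,85,165,70,0,0,-0.2,0,102,198,70,0,0,-0.22,0]'; python3 -m inch '[17,33,0,0,0,0,0,34,66,0,0,0,0,0,51,99,0,0,0,0,0,64,118,0,0,0,0,0,69,127,0,0,0,0,0,69,127,0,0,0,0,0,69,127,0,0,0,0,0]'
cat > st.py <<'E'
from rel import *
im=bot.camera("side");o=bot.get_obs();e=o["eef_pos"];yaw=np.arctan2(*o["tool_rot"][1::-1])*2
u=proj("side",[[e[0],e[1],e[2]-.02]])[0];z=e[2]-.0652
ex=(int(u[0]-13),int(u[1]+8),int(u[0]+13))
v,f,r=fitx("stop",(e[0],e[1]),z,ex,yaw=yaw)
print("stop",v,f,"tcp",e,yaw,"joints",o["joint_pos"])
g=cv2.Canny((render("side","stop",(*v,yaw),z)*255).astype(np.uint8),50,150)>0
F=(.5706,.0249,2.906)
u=u.astype(int)+[0,10];x0,y0=u[0]-50,u[1]-45
im=cv2.resize(im[y0:y0+90,x0:x0+100],None,fx=6,fy=6,interpolation=cv2.INTER_CUBIC)
for p in (proj("side",place(box(-99,-65,-17,17,34,34),F)[::2])-[x0,y0]+.5)*6: cv2.circle(im,tuple(p.astype(int)),3,(0,0,255),-1)
for y,x in np.argwhere(g):cv2.circle(im,(int((x-x0+.5)*6),int((y-y0+.5)*6)),1,(0,255,0),-1)
cv2.imwrite(f"pics/{sys.argv[1]}.png",im)
E
python3 st.py so1
```

```text
clock: 10.87
eef_pos: [0.5804, -0.1202, 0.133]
tool_rot: [0.118, 0.993, -0.0, -0.0]
ft_force: [1.5, -0.8, -3.2]
grip_width: 0.0388
grasp_force: 61.9
clock: 11.45
eef_pos: [0.6486, 0.005, 0.1325]
tool_rot: [0.117, 0.993, -0.001, -0.001]
ft_force: [-0.4, 0.2, -3.2]
grip_width: 0.0393
grasp_force: 61.8
stop [0.6479 0.0051] 0.5125233816121949 tcp [0.6483 0.0041 0.1326] 2.9058834200809502 joints [ 0.0067  0.6043  0.2423  1.211  -0.0009  0.2424]
```

View pics/so1.png

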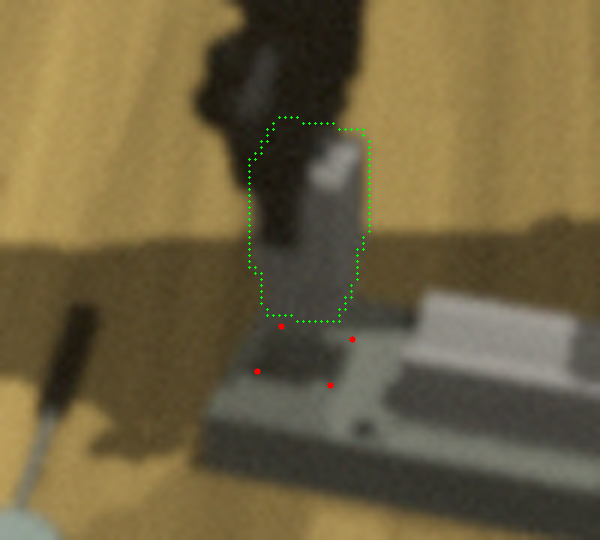

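The stop hangs upright over the socket (dark square around 300,355; red dots on its corners). The finger covers much of its outline, so I'll go closer and mask out only the dark finger pixels.

```bash
python3 -m inch '[2,0.5,-10,0,0,0,0,2,0.5,-20,0,0,0,0,2,0.5,-26,0,0,0,0,2,0.5,-26,0,0,0,0,2,0.5,-26,0,0,0,0]'
sed -i 's/^    if excl: .*/    if excl:\n        k=cv2.dilate((cv2.GaussianBlur(excl,(0,0),1).max(2)<62).astype(np.uint8),np.ones((5,5)));w[k>0]=0;w[:int(u[1])-25]=0/' rel.py
sed -i 's/if excl:/if excl is not None:/' rel.py
sed -i 's/^ex=.*/ex=im/' st.py; python3 st.py so2; sed -i 's/<62/<52/' rel.py; python3 st.py so3
```

```text
clock: 11.97
eef_pos: [0.6504, 0.0052, 0.106]
tool_rot: [0.117, 0.993, -0.0, -0.001]
ft_force: [0.9, -0.3, -3.9]
grip_width: 0.0393
grasp_force: 61.9
stop [0.6499 0.0072] 0.988701426883815 tcp [0.651  0.0054 0.1068] 2.906370249552946 joints [ 0.0083  0.6282  0.2141  1.1577 -0.      0.2435]
stop [0.6512 0.0065] 7.7764279814330335 tcp [0.6517 0.0057 0.1076] 2.90666417213849 joints [0.0087 0.6275 0.2151 1.1577 0.     0.2436]
```

View pics/so3.png

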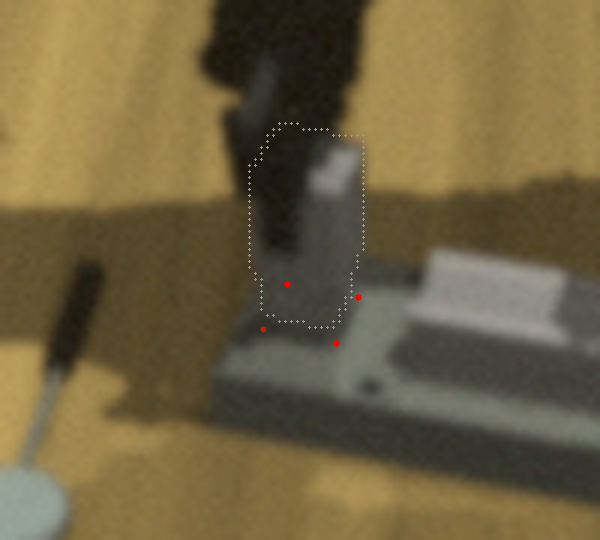

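```bash
python3 -m inch '[-0.5,0,-4,0,0,0,0,-0.5,0,-7,0,0,0,0,-0.5,0,-10,0,0,0,0,-0.5,0,-13,0,0,0,0,-0.5,0,-13,0,0,0,0]'
```

```text
clock: 12.58
eef_pos: [0.6525, 0.0055, 0.0981]
tool_rot: [0.117, 0.993, 0.0, 0.003]
ft_force: [-2.8, -1.7, 11.8]
grip_width: 0.0395
grasp_force: 64.0
```

```bash
python3 -m inch '[-1,-0.7,2,0,0,0,0,-2,-1,2,0,0,0,0,-2,-1,1,0,0,0,0,-2,-1,1,0,0,0,0]';python3 -m inch '[0,0,-1,0,0,0,0,0,0,-2,0,0,0,0,0,0,-2,0,0,0,0,0,0,-2,0,0,0,0]'
```

```text
clock: 12.92
eef_pos: [0.6512, 0.005, 0.0985]
tool_rot: [0.117, 0.993, 0.001, 0.003]
ft_force: [0.3, 1.1, 11.0]
grip_width: 0.0396
grasp_force: 63.9
clock: 13.25
eef_pos: [0.6513, 0.0049, 0.0983]
tool_rot: [0.117, 0.993, 0.001, 0.004]
ft_force: [-1.4, -0.4, 19.6]
grip_width: 0.0395
grasp_force: 64.9
```

```bash
python3 - <<'E'
from h import *
o=bot.get_obs();print(o["eef_pos"],o["tool_rot"],o["ft_force"],o["ft_torque"])
E
python3 st.py so4
```

```text
[0.65134177 0.00494884 0.09833827] [1.17018373e-01 9.93121933e-01 6.85156633e-04 3.88030437e-03] [-1.3637579  -0.38030189 19.56399437] [ 0.14020469  0.98051162 -0.01577699]
stop [0.6491 0.0084] 2.885581973944406 tcp [0.6513 0.005  0.0983] 2.9070357778313336 joints [0.0075 0.6292 0.1924 1.1261 0.0004 0.242 ]
```

View pics/so4.png

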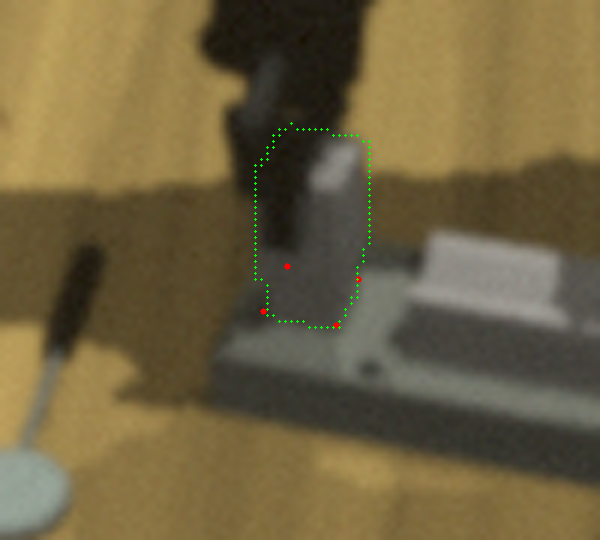

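```bash
python3 -m inch '[0,0,5,0,0,0,0,0,0,10,0,0,0,0,0,0,10,0,0,0,0,0,0,10,0,0,0,0]'
python3 - <<'E'
from h import *
o=bot.get_obs();print(o["eef_pos"],o["tool_rot"],o["ft_force"],o["ft_torque"])
for k in range(2):
  bot.camera("side")
  for t,z in(("stop",o["eef_pos"][2]-.0652),("socket",.034),("pocket",.022)):
    for r in bot.spot_point("side",t)[:1]:print(t,r["confidence"],onz("side",r["uv"],z)[0])
im=bot.camera("side");cv2.imwrite("pics/raw.png",im)
r=bot.silhouettes("side","stop");m=r[0]["mask"]
ys,xs=np.where(m);print(xs.min(),xs.max(),ys.min(),ys.max())
for y in range(ys.max()-14,ys.max()+1):
    x=np.where(m[y])[0]; print(y,x.min() if len(x) else 0,x.max() if len(x) else 0, im[y,250:280].max(1))
E
```

```text
clock: 13.68
eef_pos: [0.6483, 0.0047, 0.1022]
tool_rot: [0.117, 0.993, -0.0, -0.001]
ft_force: [-0.0, 0.4, -2.7]
grip_width: 0.0393
grasp_force: 62.1
[0.64826008 0.00468663 0.10219416] [ 1.17110781e-01  9.93118440e-01 -1.74848472e-04 -8.93790146e-04] [-0.03680548  0.42186399 -2.68469504] [-0.00142807  0.01396153 -0.01197617]
socket 0.98 [ 0.64374911 -0.00966816  0.034     ]
pocket 0.89 [0.55246326 0.02690405 0.022     ]
stop 0.92 [0.64289918 0.00618895 0.03699416]
socket 0.81 [ 0.64986258 -0.00712432  0.034     ]
pocket 0.76 [0.55193107 0.04055602 0.022     ]
250 267 193 224
210 259 267 [ 52  38  33  31  31  33  38  55  64  70  69  72  75  77  76  81  79  82
  82  88  91  90  90  86  88  88  94 100 111 114]
211 258 267 [ 58  43  36  38  37  41  47  55  64  71  71  75  71  76  77  80  81  77
  80  84  87  87  81  83  86  90  95 111 131 138]
212 251 267 [ 63  56  48  52  51  50  53  62  62  69  71  73  73  75  81  79  73  75
  76  76  74  78  79  80  81  82  95 118 140 150]
213 250 267 [ 62  62  59  61  59  59  62  66  67  71  68  72  69  72  77  74  73  73
  71  66  70  71  71  69  7
[... 807 characters left out ...]
 134 136 141 150 147 148]
220 252 265 [ 60  59  63  70  68  68  67  67  66  63  66  70  70  67  82  95 110 122
 122 121 124 121 121 130 136 145 150 153 154 153]
221 252 265 [ 56  58  60  67  70  68  68  67  65  65  67  65  67  70  79 100 114 126
 125 126 125 121 119 118 123 134 136 142 148 152]
222 253 264 [ 52  54  62  63  65  69  71  69  66  71  68  67  70  75  85 102 118 122
 123 122 122 121 119 109 103 105 109 114 121 130]
223 254 264 [ 51  49  58  60  63  62  64  66  64  66  66  64  70  72  90 113 121 121
 120 123 124 120 113  99  86  77  81  85  92  93]
224 257 263 [ 53  54  62  62  58  62  61  55  62  61  64  64  69  81  97 114 122 125
 124 124 121 120 107  95  82  73  73  73  74  82]
```

```bash
python3 -m inch '[3.5,0.8,0,0,0,0,0,3.5,0.8,-3,0,0,0,0,3.5,0.8,-6,0,0,0,0,3.5,0.8,-8,0,0,0,0,3.5,0.8,-8,0,0,0,0]'
python3 - <<'E'
from h import *
o=bot.get_obs();print(o["eef_pos"],o["tool_rot"],o["ft_force"],o["ft_torque"])
E
```

```text
clock: 14.6
eef_pos: [0.653, 0.0053, 0.0949]
tool_rot: [0.117, 0.993, -0.0, 0.001]
ft_force: [2.6, -0.5, -3.8]
grip_width: 0.0392
grasp_force: 62.2
[0.65302364 0.00530239 0.09486308] [ 1.17244790e-01  9.93102827e-01 -1.25427824e-04  6.46876181e-04] [ 2.55025537 -0.47740723 -3.8361851 ] [-0.1902097  -0.72425185 -0.06043485]
```

It is in the socket mouth now, with a light side force from the -x wall. I'll ease +x and go on down.

```bash
python3 -m inch '[1,0,-2,0,0,0,0,1,0,-4,0,0,0,0,1,0,-6,0,0,0,0,1,0,-8,0,0,0,0,1,0,-8,0,0,0,0]'
python3 - <<'E'
from h import *
o=bot.get_obs();print(o["eef_pos"],o["tool_rot"],o["ft_force"],o["ft_torque"])
E
```

```text
clock: 15.02
eef_pos: [0.6532, 0.0053, 0.0866]
tool_rot: [0.117, 0.993, -0.0, -0.0]
ft_force: [1.4, -0.6, -4.1]
grip_width: 0.0393
grasp_force: 62.1
[0.65323188 0.00531548 0.08663974] [ 1.17204108e-01  9.93107803e-01 -2.11242619e-04 -2.10030811e-04] [ 1.36463826 -0.58757233 -4.05691248] [-0.39276493 -0.3793056  -0.02520667]
```

```bash
python3 -m inch '[0.7,0.2,-2,0,0,0,0,0.7,0.2,-4,0,0,0,0,0.7,0.2,-6,0,0,0,0,0.7,0.2,-8,0,0,0,0,0.7,0.2,-10,0,0,0,0,0.7,0.2,-10,0,0,0,0]'
python3 - <<'E'
from h import *
o=bot.get_obs();print(o["eef_pos"],o["tool_rot"],o["ft_force"],o["ft_torque"])
E
```

```text
clock: 15.52
eef_pos: [0.6537, 0.0053, 0.0766]
tool_rot: [0.117, 0.993, -0.0, -0.0]
ft_force: [-0.4, -3.9, -4.7]
grip_width: 0.039
grasp_force: 62.0
[0.65366399 0.00530928 0.07655123] [ 1.17284659e-01  9.93098125e-01 -4.38245272e-04 -4.80188191e-04] [-0.42662256 -3.90279144 -4.72406014] [-0.90790276  0.05617767 -0.07446872]
```

```bash
python3 -m inch '[0,-0.6,-1,0,0,0,0,0,-0.6,-2,0,0,0,0,0,-0.6,-3,0,0,0,0,0,-0.6,-4,0,0,0,0,0,-0.6,-4,0,0,0,0]'
python3 - <<'E'
from h import *
o=bot.get_obs();print(o["eef_pos"],o["tool_rot"],o["ft_force"],o["ft_torque"])
E
```

```text
clock: 15.93
eef_pos: [0.654, 0.0052, 0.0753]
tool_rot: [0.117, 0.993, -0.0, 0.0]
ft_force: [-5.4, -2.5, 8.2]
grip_width: 0.0394
grasp_force: 63.6
[0.65397658 0.00515303 0.07534052] [ 1.17117021e-01  9.93118029e-01 -2.57909710e-06  4.29160561e-04] [-5.37908003 -2.49565501  8.16695144] [-0.74730202  1.11945403 -0.0393401 ]
```

Seated: TCP at 75.3 mm against 75.2 predicted, with upward contact force. Next: press briefly, relax, release, retreat and check.

```bash
python3 -m inch '[0,0,-1,0,0,0,0,0,0,-2,0,0,0,0,0,0,-2,0,0,0,0,-0.5,0,0,0,0,0,0,-0.5,0,2,0,0,0,0,-0.5,0,2,0,0,0,0]'; python3 -m inch '[0,0,0,0,0,0,100,0,0,0,0,0,0,100,0,0,0,0,0,0,100,0,0,0,0,0,0,100,0,0,0,0,0,0,100]'; python3 -m inch '[0,0,20,0,0,0,100,0,0,55,0,0,0,100,0,0,95,0,0,0,100,0,0,130,0,0,0,100,-30,-30,140,0,0,0,100,-60,-60,140,0,0,0,100,-90,-90,140,0,0,0,100,-110,-120,140,0,0,0,100]'; python3 -m inch '[-20,-35,0,0,0,0,100,-40,-70,0,0,0,0,100,-60,-105,0,0,0,0,100,-80,-140,0,0,0,0,100,-80,-140,0,0,0,0,100,-80,-140,0,0,0,0,100]'
python3 - <<'E'
from rel import *
im=bot.camera("side");t=bot.camera("top")
print(bot.get_obs()["eef_pos"])
for c in("top","side"):print(c,fit((c,),"cradle",(.553,.029,2.906),.022),fit((c,),"stop",(.6505,.0056,2.906),.010))
cv2.imwrite("pics/end.png",np.hstack([cv2.resize(im[180:280,220:320],(400,400),interpolation=cv2.INTER_CUBIC),cv2.resize(t[160:260,220:320],(400,400),interpolation=cv2.INTER_CUBIC)]))
E
```

```text
clock: 16.43
eef_pos: [0.6538, 0.0052, 0.0754]
tool_rot: [0.117, 0.993, 0.0, 0.0]
ft_force: [-0.9, -3.0, 0.2]
grip_width: 0.0392
grasp_force: 62.4
clock: 16.85
eef_pos: [0.6538, 0.0055, 0.0753]
tool_rot: [0.117, 0.993, 0.0, 0.0]
ft_force: [-0.1, 0.0, -0.3]
grip_width: 0.0853
grasp_force: 0.0
clock: 17.52
eef_pos: [0.5418, -0.115, 0.2159]
tool_rot: [0.116, 0.993, 0.0, 0.0]
ft_force: [-0.7, -0.4, -0.5]
grip_width: 0.0857
grasp_force: 0.0
clock: 18.02
eef_pos: [0.4626, -0.2567, 0.2155]
tool_rot: [0.119, 0.993, 0.0, 0.0]
ft_force: [0.8, 0.2, 0.6]
grip_width: 0.0855
grasp_force: 0.0
[ 0.4639 -0.2546  0.2154]
top (array([0.5514, 0.0294, 2.912 ]), np.float64(3.3143156980350543), ['top']) (array([0.6498, 0.0065, 2.9049]), np.float64(4.410875121191993), ['top'])
side (array([0.5527, 0.0231, 2.9015]), np.float64(31.461478295004362), ['side']) (array([ 0.6513, -0.0008,  2.9318]), np.float64(49.19883631721597), ['side'])
```

View pics/end.png

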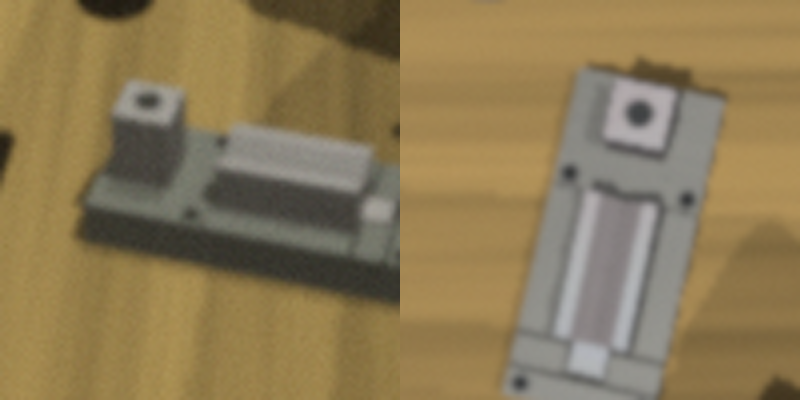

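The stop stands upright in the socket (side crop 148,135; top crop 640,115). The cradle lies in the pocket with its tongue in the slot, and the gripper is clear of both.

```bash
python3 -c "
from workcell import bot
print(bot.job_done())"
```

```text
the job is handed in; nothing more can be done
None
```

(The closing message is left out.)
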